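# Line a picture mug up with the desk scanner

## Robot

A 6-joint arm with a two-finger parallel gripper is mounted at the origin on the work surface. World frame = base frame: x ahead of the robot, y to its left, z up, the work surface at z = 0. Lengths are in m, angles in degrees, forces in N, time in s.
With the tool pointing down it reaches from about 0.4 to 0.825 m from the base axis. Payload 7 kg.
Tool frame: the origin (TCP) lies midway between the tips of the shut fingers; the grasp point (between the pads) lies 19 mm behind it; z points along the fingers, y is the line along which they close (so a half turn about z gives the same grasp; the last joint's range is limited). The gripper opens to 88 mm and grips with 3 to 60 N. Pads are 19 mm wide; open, the fingers measure 130 mm over their backs; the gripper's body (78 mm by 193 mm) begins 47 mm behind the grasp point.
Start: joints at [-55.915, 20.546, 0.682, 0, -70.136, -16.507], TCP at [0.204, -0.643, 0.227] pointing down, gripper open.
Joint ranges: [-176.03, 176.03], [-82.01, 121.73], [-58.28, 71.71], [-173.87, 95.51], [-174.79, -0.11], [-173.66, 173.66]. Speed limits (degrees/s): [136.94, 136.94, 172.46, 180, 180, 180].

## Interface

Orientations are given as [roll, pitch, yaw] about the fixed x, y, z axes, in that order (R = Rz(yaw) Ry(pitch) Rx(roll)).
In Python, from plant import r, eyes, workorder gives the robot as it stands.
- The arm moves only by the tool step_arm, never from a script. Its argument "plan" is a list of rows, each a list of 5 numbers: the shift along the tool's x, y, z each as a share of 25 cm, from -1 to 1, then the turn about the tool's z as a share of 60 degrees, from -1 to 1, then the finger opening in mm, from 0 to 87.6. In form: [[x, y, z, turn, jaw], ...]. A call has 1 to 12 rows; each row is the pose to reach, as a shift and turn from the pose commanded when the call began, along the tool's axes at that moment; what a row does not reach only later rows make up. A row lasts 1/12 s, in which the tool goes at most 41.7 mm and 7.16 degrees, less where a joint would pass 70% of its speed; a pose out of reach is approached as far as the arm can. A call with a number of a shift or a turn outside -1 to 1 is refused whole. A call with a gripper value outside its range is refused whole. The fingers move at their own pace and stop on an object; "newtons" is the grip in N (left out, the last holds). Time passes only in rows, so rows that repeat a pose let the fingers close. It gives the time, the measured TCP pose, the force, the opening and the grip force at its end, in the units of the state.
- r.get_state(): the state, without advancing time (a new reading comes with each control period).
- eyes.capture(name): name is "side" or "top" or "wrist"; returns the picture (400x640x3 uint8, red, green, blue); there is no depth.
- eyes.camera_model(name): a dict with "fov_y" (degrees; the focal length in pixels is half the picture's height over the tangent of half this angle, whatever the lens; pixels are square), "cx", "cy" (the principal point, pixels), "world_to_cam" (4x4, takes a point from world to camera coordinates); the wrist camera has in their place "hand_eye" (4x4, takes a point from camera to tool coordinates, whose origin is the TCP and whose axes are the flange's). Camera axes: x right, y up, looking along -z (the intrinsics and any distortion apply to the point x, -y, -z); pixel columns grow to the right and rows downward; lengths in m; the calibration is good to about 2 mm. A picture is of the moment at which its call begins: read the wrist's pose just before it. camera_model takes no time and is no camera call.
- workorder.close_job(): hands the job in; it is judged then, once.
The state is a dict: "time_s": time; "joints": joint angles; "qd": joint speeds; "joint_torque": joint torques, N m; "tcp_pos": TCP position; "eef_rot": TCP orientation; "contact_force": force on the tool from outside, world axes, zero at the start; "moment": the same for the moment, N m; "gripper_width": finger opening in m; "gripper_force": force on a finger pad.
Only numpy, scipy, OpenCV 4.12 (cv2) and the standard library are available. Lean on these libraries where they do the work, as an engineer would, in place of code of your own. Each camera call takes 0.05 s, during which the arm holds its last target. There are 200 camera calls.

## Task

Scan the picture on the mug: move the red paint bottle well out of the scanner's view of the mug and leave it standing on the desk, and push the mug round on the banding wheel, without lifting or tipping it and keeping it in the middle, until its picture squarely faces the scanner. Then press the blue button on top of the scanner fully down and let it come up again. Do not press before the picture faces the scanner and the view is clear, and leave the blue gouache pot, the pencil box and the brush pot where they are.

Things in the scene. Friction and masses are not known exactly. Their poses are not given: they have to be found in the camera images.
- banding_wheel: Low banding wheel: iron foot 124 mm in diameter, fixed, with an aluminium head 180 mm in diameter. Origin under its centre, on the desk; own +x points to the scanner within 2 degrees. The head turns freely either way about the vertical, without limit, against light friction (0.02 N m): it stops when no longer pushed, and what stands on it turns with it.
- wheel_top (a point): Centre of the top face of the wheel's head, 55 mm above the desk, on the turning axis.
- mug: White mug on the wheel, within 6 mm of its centre: 82 mm in diameter, 95 mm tall, wall 4 mm, about 0.3 kg. Origin under its centre, z up. Handle on its +y side, picture (green tree on cream, 80 degrees of the wall) on its +x side: seen from above the picture lies a quarter turn clockwise from the handle; a green band on the rim above the picture shows from above.
- picture (a point): Centre of the picture, on the mug's outer wall, 41 mm from its axis and 50 mm above its foot.
- mug_handle (a point): Middle of the handle's upright grip bar, 70 mm from the mug's axis and 51 mm above its foot. The handle is a loop of 10 mm round section that stands out to 75 mm from the axis and spans 17 to 83 mm above the mug's foot.
- scanner: Desktop 3D scanner, fixed: black foot, light grey head 60 mm deep, 190 mm wide, top 138 mm above the desk; black front with a blue projector lens between two camera lenses. Origin on the desk below the head's middle; it looks along its own -x at the mug, wheel axis 285 to 305 mm away. The picture faces it squarely when the mug's +x is parallel to the scanner's +x (both point from mug to scanner).
- lens (a point): Centre of the projector lens on the scanner's front, 37.5 mm before its origin and 105 mm above the desk.
- scan_button (a joint): Travel of the scanner's round blue button, 26 mm in diameter, in a black housing in the middle of the head's top: 0 is up, 0.006 m is fully down (takes 4 N, straight down); it springs back when released and counts as pressed beyond 0.004 m.
- scan_button_top (a point): Centre of the button's top face.
- paint_bottle: Red paint bottle standing in the line of view between wheel and scanner: body 48 mm in diameter, straight up to 76 mm, white cap 25 mm wide up to 105 mm; about 0.18 kg. Origin under its centre. Out of view: its axis 70 mm or more to either side of the scanner's centre line (or behind the scanner, or beyond the mug); the desk is free on the wheel's +y side of the line.
- gouache_pot: Bystander: blue jar with white cap, 44 mm in diameter, 45 mm tall. Origin under its centre.
- pencil_box: Bystander: closed wooden pencil box 200 x 62 x 40 mm. Origin under its centre, x along its length.
- brush_pot: Bystander: steel pot 66 mm in diameter and 90 mm tall with brushes reaching up to 177 mm, spread to 65 mm. Origin under its centre.

How it is judged (in metres and radians):
On the way, in this order (a step that is already met when the one before it is completed fails the run):
1. the mug's picture faces the scanner (angle between the x axis of mug and the x axis of scanner, either way round below 0.22 rad and horizontal distance between picture and lens below 0.265 m and horizontal distance between mug and wheel_top below 0.02 m and angle between mug's own z axis and vertical below 0.06 rad), for 0.2 s.
2. the scanner's button is pressed with the picture facing it and the view clear (all of step 1 and value of joint scan_button above 0.004 m and (y of paint_bottle in the frame of scanner above 0.07 m or y of paint_bottle in the frame of scanner below -0.07 m or x of paint_bottle in the frame of scanner above 0.06 m or x of paint_bottle in the frame of scanner below -0.36 m)), for 0.05 s.
At the end, for the whole second after the job is handed in: Mug at rest, upright, within 20 mm of the wheel's centre, its picture within 0.22 rad of squarely facing the scanner; paint bottle upright on the desk, 70 mm or more to the side of the scanner's centre line (or behind scanner or beyond mug); button up again (all of step 1 and (y of paint_bottle in the frame of scanner above 0.07 m or y of paint_bottle in the frame of scanner below -0.07 m or x of paint_bottle in the frame of scanner above 0.06 m or x of paint_bottle in the frame of scanner below -0.36 m) and height (world z) of paint_bottle below 0.006 m and angle between paint_bottle's own z axis and vertical below 0.1 rad and value of joint scan_button below 0.0015 m and linear speed of each of mug, paint_bottle below 0.01 m/s and angular speed of mug below 0.05 rad/s); the robot touches nothing.
It fails at once if the button is pressed while the picture does not face the scanner or the view is blocked (value of joint scan_button above 0.004 m and not (angle between the x axis of mug and the x axis of scanner, either way round below 0.22 rad and horizontal distance between picture and lens below 0.265 m and (y of paint_bottle in the frame of scanner above 0.07 m or y of paint_bottle in the frame of scanner below -0.07 m or x of paint_bottle in the frame of scanner above 0.06 m or x of paint_bottle in the frame of scanner below -0.36 m))).
It fails at once if the mug is lifted off the wheel or tipped (z of mug in the frame of wheel_top above 0.008 m or angle between mug's own z axis and vertical above 0.2 rad).
It fails at once if the paint bottle is knocked over (angle between paint_bottle's own z axis and vertical above 0.6 rad).
It fails at once if the gouache pot, pencil box or brush pot is moved by more than 25 mm (distance of any of gouache_pot, pencil_box, brush_pot from where it was at the start of the episode above 0.025 m).
It also fails if it takes over 64 s, if anything falls off the work surface, if the arm or the gripper's body presses on something with over 40 N, if the wrist force passes 120 N, or if a joint passes its speed limit or range.

## Working session

There is one attempt and no reset: what is moved stays moved. The work goes in short steps, Python scripts to look and compute and a tool call to move; the robot and the scene stay as the last step left them, time stands still between calls to the robot, and variables do not carry over. Pictures are saved under pics/ and viewed, at most 10 in all, crops included, and the job is handed in when it is done.

Besides the shell and the picture viewer there is one more tool, called after "Request:" by a JSON object that holds its "method" and its "body", one argument or row to a line. step_arm: Moves the arm, as the interface text tells. Its arguments: {"type":"object","properties":{"plan":{"type":"array"},"newtons":{"type":"number"}},"required":["plan"]}

```bash
mkdir -p pics; cat > h.py <<'E'
import numpy as np, cv2
from plant import r, eyes, workorder
def ray(name,u,v):
    m=eyes.camera_model(name); f=200/np.tan(np.radians(m['fov_y']/2))
    d=np.array([(u-m['cx'])/f,-(v-m['cy'])/f,-1]); T=np.linalg.inv(np.array(m['world_to_cam']))
    return T[:3,3],T[:3,:3]@d
def onz(name,u,v,z):
    o,d=ray(name,u,v); return o+d*(z-o[2])/d[2]
def proj(name,p):
    m=eyes.camera_model(name); f=200/np.tan(np.radians(m['fov_y']/2))
    q=np.array(m['world_to_cam'])@np.append(p,1); return m['cx']+f*q[0]/-q[2], m['cy']-f*q[1]/-q[2]
E
python3 - <<'E'
from h import *
for n in('top','side'):
    im=eyes.capture(n); cv2.imwrite(f'pics/{n}0.png',im[...,::-1]); m=eyes.camera_model(n); print({k:np.round(v,3) for k,v in m.items() if not isinstance(v,str)})
print(eyes.camera_model('wrist'))
print(r.get_state())
E
```

```text
{'fov_y': np.float64(51.094), 'cx': np.float64(326.159), 'cy': np.float64(204.122), 'world_to_cam': array([[-0.003, -0.999,  0.034,  0.051],
       [ 0.994,  0.001,  0.111, -0.594],
       [-0.111,  0.034,  0.993, -0.989],
       [ 0.   ,  0.   ,  0.   ,  1.   ]])}
{'fov_y': np.float64(45.815), 'cx': np.float64(315.664), 'cy': np.float64(205.876), 'world_to_cam': array([[-0.831, -0.557, -0.009,  0.501],
       [ 0.33 , -0.505,  0.798, -0.239],
       [-0.449,  0.659,  0.603, -0.959],
       [ 0.   ,  0.   ,  0.   ,  1.   ]])}
{'fov_y': 68.27660164159927, 'cx': 316.58347244156295, 'cy': 204.10766405720545, 'hand_eye': array([[ 1.86308322e-04,  9.64089469e-01,  2.65577599e-01,
         7.08251899e-02],
       [ 9.99999642e-01,  3.95466461e-05, -8.45081671e-04,
         6.70741655e-04],
       [-8.25237043e-04,  2.65577661e-01, -9.64089117e-01,
        -1.58073455e-01],
       [ 0.00000000e+00,  0.00000000e+00,  0.00000000e+00,
         1.00000000e+00]])}
{'time_s': 0.1, 'joints': array([-5.59168231e+01,  2.05880500e+01,  6.40083807e-01, -1.63573427e-02,
       -7.01359843e+01, -1.65043548e+01]), 'qd': array([ 0.07356288, -0.09514984,  0.17061481,  0.17607736, -0.08520248,
       -0.05081445]), 'joint_torque': array([-3.30437193e-03, -5.84164846e+01,  2.93751007e+01,  7.01554030e+00,
        1.02297618e-02, -6.46623994e-05]), 'tcp_pos': array([ 0.20367395, -0.64309244,  0.22572066]), 'eef_rot': array([ 1.79915140e+02, -9.10712672e-03, -1.62426740e+02]), 'contact_force': array([-0.21224976,  0.33938597, -0.27713823]), 'moment': array([ 0.02483055,  0.00897421, -0.02809145]), 'gripper_force': 0.0, 'gripper_width': 0.08782623038046286}
```

View pics/top0.png

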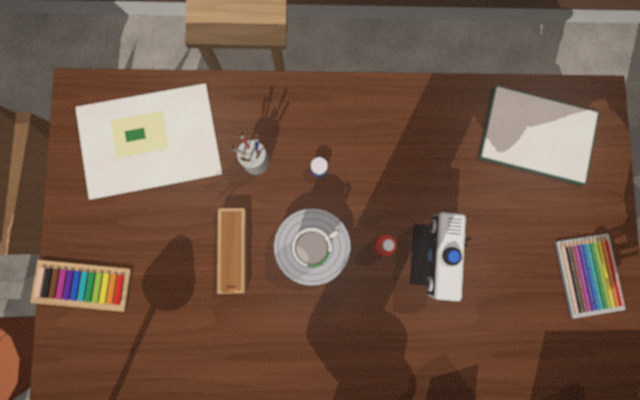

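View pics/side0.png

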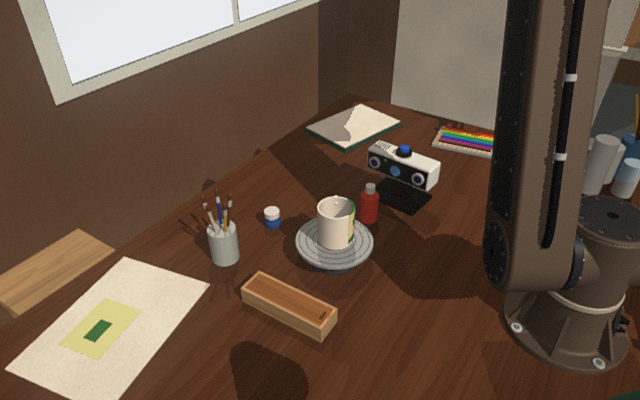

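The top view shows the wheel at about (312,247), mug handle tip (337,233), green rim band (320,264), bottle cap (389,245), blue button (453,256), gouache pot (319,166). The side view agrees; the picture points back towards the robot/scanner. Now I'll measure.

```bash
python3 - <<'E'
from h import *
im=cv2.imread('pics/top0.png'); hsv=cv2.cvtColor(im,cv2.COLOR_BGR2HSV)
def blob(lo,hi,box):
    x0,y0,x1,y1=box; m=cv2.inRange(hsv,np.array(lo),np.array(hi)); k=np.zeros_like(m);k[y0:y1,x0:x1]=m[y0:y1,x0:x1]
    n,l,s,c=cv2.connectedComponentsWithStats(k); i=1+s[1:,4].argmax(); 
    return c[i],s[i],(l==i).astype(np.uint8)
c,s,_=blob((100,120,60),(130,255,255),(435,235,475,280)); print('button',c,s,onz('top',*c,.15))
c,s,_=blob((0,0,120),(180,80,255),(375,230,402,260)); print('cap',c,s,onz('top',*c,.105))
c,s,_=blob((40,60,20),(90,255,255),(285,220,345,285)); print('green',c,s,onz('top',*c,.15))
c,s,k=blob((0,0,140),(180,60,255),(425,205,475,310)); 
q=cv2.minAreaRect(cv2.findContours(k,0,2)[0][0]);print('scanner',c,s,q,[onz('top',*p,.138)[:2].round(3) for p in cv2.boxPoints(q)],onz('top',*q[0],.138))
c,s,_=blob((0,0,140),(180,80,255),(305,150,335,180)); print('gou',c,s,onz('top',*c,.045))
a=im[205:295,265:360]; cv2.imwrite('pics/m.png',cv2.resize(a,None,fx=6,fy=6,interpolation=2))
print(onz('top',312,247,.055))
E
```

```text
button [453.39849624 256.08270677] [447 250  13  13 133] [ 0.46885464 -0.21862156  0.15      ]
cap [387.97169811 244.89622642] [383 240  11  11 106] [ 0.49376752 -0.08583874  0.105     ]
green [319.66666667 261.48148148] [308 252  21  15  54] [0.45843596 0.06887563 0.15      ]
scanner [450.02305051 257.96861206] [ 434  213   32   89 2039] ((450.0534362792969, 257.0914001464844), (27.599349975585938, 87.43709564208984), 3.3664605617523193) [array([ 0.375, -0.176]), array([ 0.564, -0.194]), array([ 0.56 , -0.255]), array([ 0.371, -0.236])] [ 0.46654327 -0.21524413  0.138     ]
gou [318.75       165.34836066] [311 157  17  18 244] [0.68773746 0.06892409 0.045     ]
[0.4899765  0.08517954 0.055     ]
```

View pics/m.png

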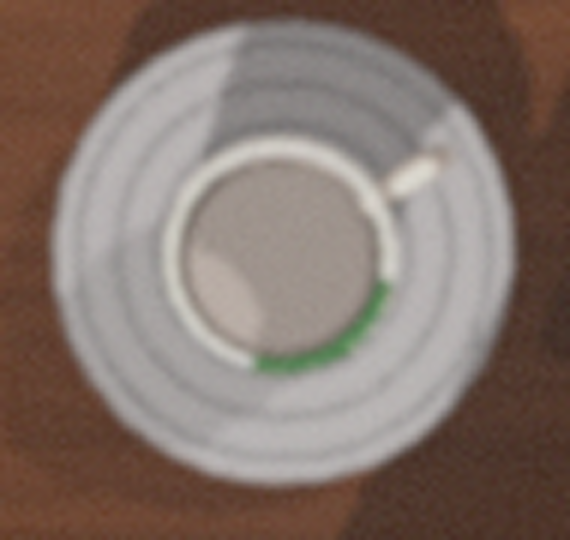

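Crop: rim centre (280,255), green band from (388,285) to (255,365), handle tip (445,160). The picture's azimuth is about -149° and the scanner's +x about -95°, so the mug needs about +54° CCW. Bottle first.

```bash
cat >> h.py <<'E'
def go(*T):
    "shares for targets (x,y,z,yaw) from the present pose"
    s=r.get_state(); yw=np.radians(s['eef_rot'][2]); 
    R=np.array([[np.cos(yw),np.sin(yw),0],[np.sin(yw),-np.cos(yw),0],[0,0,-1]])
    for t in T:
        d=R.T@(np.array(t[:3])-s['tcp_pos'])/.25; a=-((t[3]-s['eef_rot'][2]+180)%360-180)/60
        print(np.round(np.append(d,a),3).tolist())
E
python3 - <<'E'
from h import *
go((.36,-.34,.23,-115),(.494,-.086,.2,-90))
E
```

```text
[-0.962, 0.967, -0.017, -0.79]
[-1.78, 1.774, 0.103, -1.207]
```

Request:
{"method": "step_arm", "body": {
  "plan": [
    [-0.96,0.97,-0.02,-0.8,87],
    [-0.96,0.97,-0.02,-0.8,87],
    [-0.96,0.97,-0.02,-0.8,87],
    [-0.96,0.97,-0.02,-0.8,87],
    [-0.96,0.97,-0.02,-0.8,87],
    [-0.96,0.97,-0.02,-0.8,87],
    [-0.96,0.97,-0.02,-0.8,87],
    [-0.96,0.97,-0.02,-0.8,87],
    [-0.96,0.97,-0.02,-0.8,87],
    [-0.96,0.97,-0.02,-0.8,87],
    [-0.96,0.97,-0.02,-0.8,87]
  ]
}}

```text
time_s: 1.02
tcp_pos: [0.3597, -0.3393, 0.2316]
eef_rot: [-180.0, 0.0, -114.3]
contact_force: [0.2, -0.1, 0.3]
gripper_width: 0.087
gripper_force: 0.0
```

```bash
python3 - <<'E'
from h import *
go((.494,-.086,.2,-90))
E
```

```text
[-1.145, -0.072, 0.126, -0.405]
```

Request:
{"method": "step_arm", "body": {
  "plan": [
    [-1,-0.07,0.12,-0.4,87],
    [-1,-0.07,0.12,-0.4,87],
    [-1,-0.07,0.12,-0.4,87],
    [-1,-0.07,0.12,-0.4,87],
    [-1,-0.07,0.12,-0.4,87],
    [-1,-0.07,0.12,-0.4,87],
    [-1,-0.07,0.12,-0.4,87],
    [-1,-0.07,0.12,-0.4,87],
    [-1,-0.07,0.12,-0.4,87],
    [-1,-0.07,0.12,-0.4,87]
  ]
}}

```text
time_s: 1.85
tcp_pos: [0.4782, -0.1208, 0.2014]
eef_rot: [180.0, -0.0, -90.5]
contact_force: [0.1, -0.0, -0.1]
gripper_width: 0.087
gripper_force: 0.0
```

```bash
python3 - <<'E'
from h import *
go((.494,-.086,.2,-90),(.494,-.086,.052,-90))
s=r.get_state(); im=eyes.capture('wrist'); cv2.imwrite('pics/w1.png',im[...,::-1])
m=eyes.camera_model('wrist'); f=200/np.tan(np.radians(m['fov_y']/2))
from scipy.spatial.transform import Rotation as Ro
T=np.eye(4);T[:3,:3]=Ro.from_euler('xyz',s['eef_rot'],degrees=True).as_matrix();T[:3,3]=s['tcp_pos'];T=T@m['hand_eye']
hsv=cv2.cvtColor(im,cv2.COLOR_RGB2HSV)
k=cv2.inRange(hsv,(0,0,130),(180,80,255)); n,l,st,c=cv2.connectedComponentsWithStats(k)
for i in range(1,n):
    if st[i,4]>150:
        d=T[:3,:3]@[(c[i][0]-m['cx'])/f,-(c[i][1]-m['cy'])/f,-1]; o=T[:3,3]
        print(st[i],c[i].round(),(o+d*(.105-o[2])/d[2]).round(4))
E
```

```text
[-0.14, -0.062, 0.006, -0.009]
[-0.14, -0.062, 0.598, -0.009]
[  195    33   269   108 19074] [329.  87.] [ 0.4674 -0.2192  0.105 ]
[235 127  29   8 174] [251. 131.] [ 0.5328 -0.1852  0.105 ]
[391 140  28   9 204] [405. 143.] [ 0.4028 -0.1737  0.105 ]
[286 227  28  26 524] [300. 240.] [ 0.4943 -0.0869  0.105 ]
[ 35 397 113   3 302] [ 86. 398.] [0.732  0.0964 0.105 ]
```

View pics/w1.png

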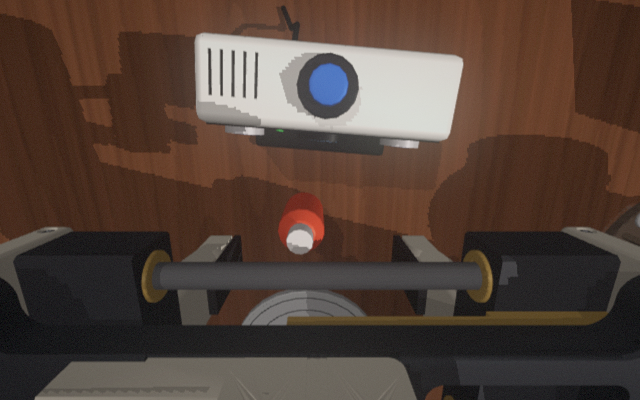

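The wrist view shows the cap at (300,240) → (0.494,-0.087), agreeing with the top view. The button is at (328,85).

Request:
{"method": "step_arm", "body": {
  "plan": [
    [-0.14,-0.06,0.006,0,87],
    [-0.14,-0.06,0.15,0,87],
    [-0.14,-0.06,0.3,0,87],
    [-0.14,-0.06,0.45,0,87],
    [-0.14,-0.06,0.6,0,87],
    [-0.14,-0.06,0.6,0,87],
    [-0.14,-0.06,0.6,0,40],
    [-0.14,-0.06,0.6,0,40],
    [-0.14,-0.06,0.6,0,40],
    [-0.14,-0.06,0.6,0,40],
    [-0.14,-0.06,0.6,0,40],
    [-0.14,-0.06,0.6,0,40]
  ],
  "newtons": 15
}}

```text
time_s: 2.9
tcp_pos: [0.4946, -0.0844, 0.0528]
eef_rot: [-179.9, 0.0, -90.4]
contact_force: [-0.3, 1.2, -0.6]
gripper_width: 0.0525
gripper_force: 0.0
```

Request:
{"method": "step_arm", "body": {
  "plan": [
    [0,0,0,0,40],
    [0,0,0,0,40],
    [0,0,0,0,40],
    [0,0,0,0,40]
  ]
}}

```text
time_s: 3.23
tcp_pos: [0.4947, -0.0844, 0.0524]
eef_rot: [-179.9, -0.0, -90.4]
contact_force: [-0.4, 0.4, 7.2]
gripper_width: 0.0474
gripper_force: 15.0
```

Request:
{"method": "step_arm", "body": {
  "plan": [
    [0,0,-0.04,0,40],
    [0,0,-0.08,0,40],
    [0,-0.1,-0.08,0,40],
    [0,-0.2,-0.08,0,40],
    [0,-0.3,-0.08,0,40],
    [0,-0.4,-0.08,0,40],
    [0,-0.5,-0.08,0,40],
    [0,-0.54,-0.08,0,40],
    [0,-0.54,-0.08,0,40],
    [0,-0.54,-0.04,0,40],
    [0,-0.54,-0.01,0,40],
    [0,-0.54,-0.005,0,40]
  ]
}}

```text
time_s: 4.23
tcp_pos: [0.6276, -0.0856, 0.0521]
eef_rot: [179.9, -0.0, -90.4]
contact_force: [-2.1, 1.3, 3.9]
gripper_width: 0.0477
gripper_force: 15.0
```

Request:
{"method": "step_arm", "body": {
  "plan": [
    [0,0,0.004,0,40],
    [0,0,0.004,0,40]
  ]
}}

```text
time_s: 4.4
tcp_pos: [0.6276, -0.0855, 0.0521]
eef_rot: [179.9, -0.0, -90.4]
contact_force: [-1.7, 0.1, 3.0]
gripper_width: 0.0472
gripper_force: 15.0
```

Release and rise.

Request:
{"method": "step_arm", "body": {
  "plan": [
    [0,0,0,0,60],
    [0,0,0,0,75],
    [0,0,0,0,75],
    [0,0,0,0,75],
    [0,0,0,0,75],
    [0,0,-0.1,0,75],
    [0,0,-0.2,0,75],
    [0,0,-0.35,0,75],
    [0,0,-0.5,0,75],
    [0,0,-0.65,0,75],
    [0,0,-0.65,0,75]
  ]
}}

```text
time_s: 5.32
tcp_pos: [0.6328, -0.086, 0.2233]
eef_rot: [-179.3, -0.0, -90.4]
contact_force: [1.5, -0.4, 1.0]
gripper_width: 0.0751
gripper_force: 0.0
```

```bash
python3 - <<'E'
from h import *
for n in('top','side'):
    im=eyes.capture(n); cv2.imwrite(f'pics/{n}1.png',im[...,::-1])
# straddle pose: axis (.490,.085), handle azimuth -59, radius .063
for az in(-59,):
    a=np.radians(az); go((.49+.063*np.cos(a),.085+.063*np.sin(a),.2,az))
# handle tip pixel in the first top picture, at several heights: bar runs to z .138 at the top of the loop
p=np.array([265+445/6,205+160/6])
for z in(.09,.106,.13): print(z,onz('top',*p,z)[:2])
print('rim c',onz('top',265+280/6,205+255/6,.15),'wheel c',onz('top',265+284/6,205+253/6,.055), 'tipping', proj('top',[.49+.07*np.cos(-1.03),.085+.07*np.sin(-1.03),.106]))
E
```

```text
[-0.462, 0.433, 0.066, -0.524]
0.09 [0.52437313 0.02310187]
0.106 [0.52364032 0.0241391 ]
0.13 [0.52254111 0.02569494]
rim c [0.48801662 0.08588222 0.15      ] wheel c [0.48958377 0.08439425 0.055     ] tipping (np.float64(338.78263880456734), np.float64(230.60052134623703))
```

View pics/side1.png

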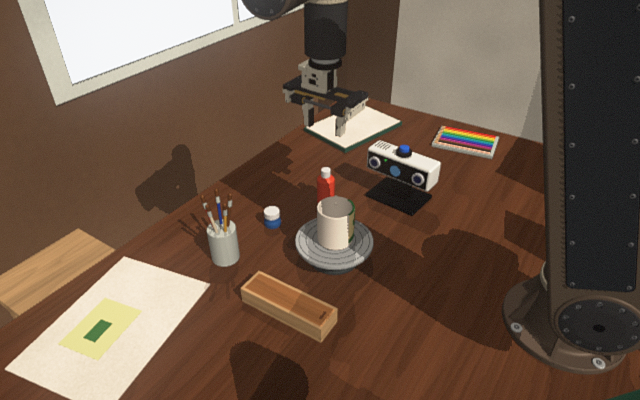

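The bottle stands upright at (326,185) in the side view, well clear. Next, straddle the handle.

Request:
{"method": "step_arm", "body": {
  "plan": [
    [-0.46,0.45,0.06,-0.52,50],
    [-0.46,0.45,0.06,-0.52,50],
    [-0.46,0.45,0.06,-0.52,50],
    [-0.46,0.45,0.06,-0.52,50],
    [-0.46,0.45,0.06,-0.52,50],
    [-0.46,0.45,0.06,-0.52,50],
    [-0.46,0.45,0.06,-0.52,50],
    [-0.46,0.45,0.06,-0.52,50]
  ]
}}

```text
time_s: 6.08
tcp_pos: [0.5175, 0.0299, 0.1987]
eef_rot: [179.9, 0.0, -59.4]
contact_force: [-0.1, -0.2, -0.4]
gripper_width: 0.0501
gripper_force: 0.0
```

```bash
python3 - <<'E'
from h import *
go((.5195,.0314,.2,-60),(.5195,.0314,.1,-60))
E
```

```text
[-0.001, -0.01, -0.005, 0.011]
[-0.001, -0.01, 0.395, 0.011]
```

Descend, then narrow the opening to 18 mm (it does not grip the 10 mm handle).

Request:
{"method": "step_arm", "body": {
  "plan": [
    [0,-0.01,0.1,0,50],
    [0,-0.01,0.2,0,50],
    [0,-0.01,0.3,0,50],
    [0,-0.01,0.39,0,50],
    [0,-0.01,0.39,0,50],
    [0,-0.01,0.39,0,40],
    [0,-0.01,0.39,0,30],
    [0,-0.01,0.39,0,18],
    [0,-0.01,0.39,0,18],
    [0,-0.01,0.39,0,18],
    [0,-0.01,0.39,0,18],
    [0,-0.01,0.39,0,18]
  ],
  "newtons": 3
}}

```text
time_s: 7.08
tcp_pos: [0.5196, 0.0317, 0.1023]
eef_rot: [-179.9, -0.0, -59.2]
contact_force: [0.4, -0.3, -0.3]
gripper_width: 0.0185
gripper_force: 0.0
```

```bash
python3 - <<'E'
from h import *
print(r.get_state()['gripper_width'])
def t(az):
    a=np.radians(az); return (.4895+.063*np.cos(a),.0848+.063*np.sin(a),.1,az)
go(*[t(a) for a in(-55,-50,-45,-40,-35,-30,-25,-20,-15,-10,-5,-1)])
E
```

```text
0.0185118415737233
[0.007, -0.024, 0.009, -0.07]
[0.005, -0.045, 0.009, -0.154]
[0.0, -0.067, 0.009, -0.237]
[-0.006, -0.088, 0.009, -0.32]
[-0.014, -0.108, 0.009, -0.404]
[-0.024, -0.128, 0.009, -0.487]
[-0.036, -0.147, 0.009, -0.57]
[-0.049, -0.164, 0.009, -0.654]
[-0.063, -0.181, 0.009, -0.737]
[-0.079, -0.196, 0.009, -0.82]
[-0.097, -0.209, 0.009, -0.904]
[-0.111, -0.219, 0.009, -0.97]
```

Request:
{"method": "step_arm", "body": {
  "plan": [
    [0.007,-0.02,0.009,-0.05,18],
    [0.007,-0.027,0.009,-0.08,18],
    [0.007,-0.036,0.009,-0.12,18],
    [0.005,-0.045,0.009,-0.154,18],
    [0.003,-0.056,0.009,-0.195,18],
    [0.0,-0.067,0.009,-0.237,18],
    [-0.003,-0.078,0.009,-0.28,18],
    [-0.006,-0.088,0.009,-0.32,18],
    [-0.01,-0.098,0.009,-0.362,18],
    [-0.014,-0.108,0.009,-0.404,18],
    [-0.019,-0.118,0.009,-0.445,18],
    [-0.024,-0.128,0.009,-0.487,18]
  ]
}}

```text
time_s: 8.08
tcp_pos: [0.5439, 0.0532, 0.0997]
eef_rot: [-180.0, -0.0, -29.9]
contact_force: [0.1, 0.2, -0.3]
gripper_width: 0.018
gripper_force: 0.2
```

```bash
python3 - <<'E'
from h import *
def t(az):
    a=np.radians(az); return (.4895+.063*np.cos(a),.0848+.063*np.sin(a),.1,az)
go(*[t(a) for a in(-30,-25,-20,-15,-10,-5,-2)])
im=eyes.capture('top'); cv2.imwrite('pics/m2.png',cv2.resize(im[190:300,255:395,::-1],None,fx=5,fy=5,interpolation=2))
E
```

```text
[0.0, -0.001, -0.001, 0.002]
[-0.001, -0.023, -0.001, -0.081]
[-0.003, -0.044, -0.001, -0.165]
[-0.008, -0.066, -0.001, -0.248]
[-0.015, -0.087, -0.001, -0.331]
[-0.023, -0.107, -0.001, -0.415]
[-0.029, -0.119, -0.001, -0.465]
```

View pics/m2.png

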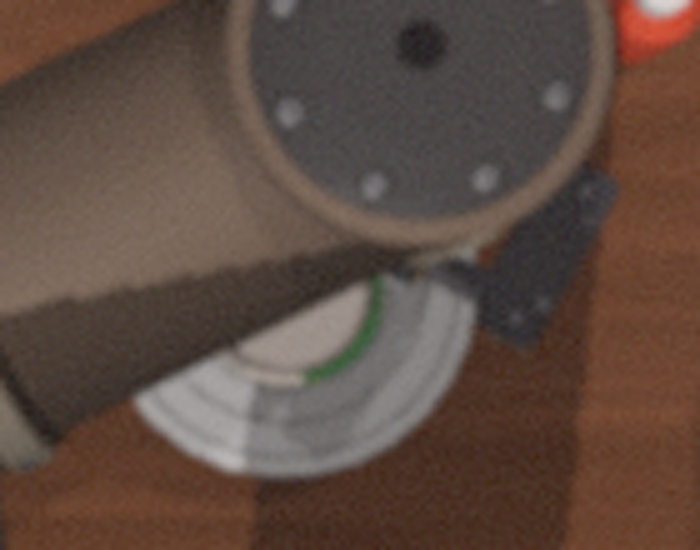

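The green band now runs from (305,380) to (380,285), so the mug is turning with the tool. I'll go on with the turn.

Request:
{"method": "step_arm", "body": {
  "plan": [
    [0,-0.011,0,-0.04,18],
    [-0.001,-0.023,0,-0.081,18],
    [-0.002,-0.034,0,-0.123,18],
    [-0.003,-0.044,0,-0.165,18],
    [-0.005,-0.055,0,-0.207,18],
    [-0.008,-0.066,0,-0.248,18],
    [-0.011,-0.077,0,-0.29,18],
    [-0.015,-0.087,0,-0.331,18],
    [-0.019,-0.097,0,-0.373,18],
    [-0.023,-0.107,0,-0.415,18],
    [-0.026,-0.113,0,-0.44,18],
    [-0.029,-0.119,0,-0.465,18]
  ]
}}

```text
time_s: 9.13
tcp_pos: [0.5525, 0.0826, 0.0997]
eef_rot: [-180.0, -0.0, -2.1]
contact_force: [0.6, -0.7, 0.3]
gripper_width: 0.0179
gripper_force: 0.2
```

Request:
{"method": "step_arm", "body": {
  "plan": [
    [0,0,0,0,18],
    [0,0,0,0,22],
    [0,0,0,0,30],
    [0,0,0,0,30],
    [0,0,-0.1,0,30],
    [0,0,-0.25,0,30],
    [0,0,-0.4,0,30],
    [0,0,-0.5,0,30],
    [0,0,-0.5,0,30]
  ]
}}

```text
time_s: 9.88
tcp_pos: [0.5554, 0.0832, 0.2311]
eef_rot: [-179.8, -0.5, -2.1]
contact_force: [1.1, 1.2, 1.2]
gripper_width: 0.0302
gripper_force: 0.0
```

```bash
python3 - <<'E'
from h import *
go((.468,-.2185,.2,-30))
E
```

```text
[-0.305, 1.219, 0.124, 0.465]
```

Request:
{"method": "step_arm", "body": {
  "plan": [
    [-0.3,1,0,0.46,5],
    [-0.3,1,0,0.46,0],
    [-0.3,1,0,0.46,0],
    [-0.3,1,0,0.46,0],
    [-0.3,1,0,0.46,0],
    [-0.3,1,0,0.46,0],
    [-0.3,1,0,0.46,0],
    [-0.3,1,0,0.46,0],
    [-0.3,1,0,0.46,0]
  ]
}}

```text
time_s: 10.63
tcp_pos: [0.468, -0.1653, 0.2246]
eef_rot: [-180.0, -0.0, -29.8]
contact_force: [-0.1, 0.2, 0.1]
gripper_width: 0.0005
gripper_force: 0.0
```

```bash
python3 - <<'E'
from h import *
go((.468,-.2185,.2,-30))
im=eyes.capture('top'); cv2.imwrite('pics/m3.png',cv2.resize(im[140:300,255:475,::-1],None,fx=3.6,fy=3.6,interpolation=2))
im=eyes.capture('side'); hsv=cv2.cvtColor(im,cv2.COLOR_RGB2HSV)
k=cv2.inRange(hsv,(100,120,60),(130,255,255)); k[:135]=0;k[165:]=0;k[:,:385]=0;k[:,425:]=0
n,l,s,c=cv2.connectedComponentsWithStats(k);i=1+s[1:,4].argmax();print(s[i],c[i])
for z in (.145,.15,.155): print(z,onz('side',*c[i],z)[:2],onz('top',453.4,256.1,z)[:2])
E
```

```text
[0.106, 0.185, 0.098, 0.003]
[399 145  11   8  70] [404.25714286 148.52857143]
0.145 [ 0.47725952 -0.23006889] [ 0.46875226 -0.22031728]
0.15 [ 0.47397726 -0.22195091] [ 0.46881774 -0.21862346]
0.155 [ 0.470695   -0.21383293] [ 0.46888322 -0.21692963]
```

View pics/m3.png

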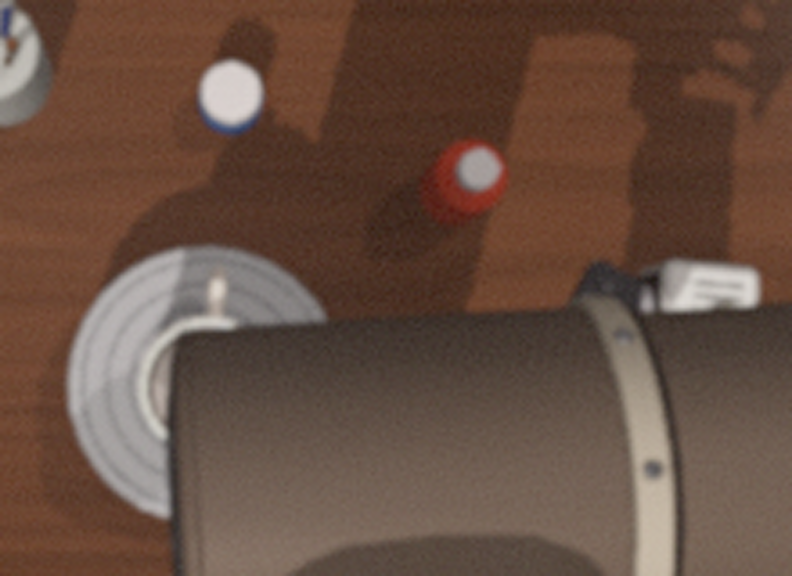

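The crop shows the handle tip at (217,275), i.e. pixel (315.3,216.4), pointing almost to world +x. The bottle cap is at (479,168), well off the line. I'll check the angle numerically, and check the button with the side-view pixel.

```bash
python3 - <<'E'
from h import *
h=onz('top',315.3,216.4,.106)[:2]
c=onz('top',293+19.7,247.5,.15)[:2]
print(h,c)
for q in(c,np.array([.488,.0855])): print(np.degrees(np.arctan2(*(h-q)[::-1])),np.linalg.norm(h-q))
print('bottle',onz('top',255+479/3.6,140+168/3.6,.105))
E
```

```text
[0.55808734 0.07779927] [0.48801076 0.08368214]
-4.798673797989207 0.07032307203692173
-6.2701245195691335 0.07050912192099676
bottle [ 0.62636812 -0.08861556  0.105     ]
```

The handle is at -5°, so the picture is at about -95° and faces the scanner (-95.4°). Move above the button and come down gently.

Request:
{"method": "step_arm", "body": {
  "plan": [
    [0.1,0.187,0.03,0,0],
    [0.1,0.187,0.1,0,0],
    [0.1,0.187,0.17,0,0],
    [0.1,0.187,0.22,0,0],
    [0.1,0.187,0.24,0,0],
    [0.1,0.187,0.24,0,0]
  ]
}}

```text
time_s: 11.23
tcp_pos: [0.4667, -0.2166, 0.1633]
eef_rot: [179.9, 0.1, -29.6]
contact_force: [1.0, -0.2, 0.6]
gripper_width: 0.0005
gripper_force: 0.0
```

```bash
python3 - <<'E'
from h import *
print(r.get_state()['tcp_pos']); go((.469,-.2185,.155,-30))
im=eyes.capture('side'); cv2.imwrite('pics/b.png',cv2.resize(im[100:250,290:450,::-1],None,fx=4,fy=4,interpolation=2))
E
```

```text
[ 0.46665651 -0.2165924   0.16332436]
[0.012, 0.002, 0.033, 0.006]
```

View pics/b.png

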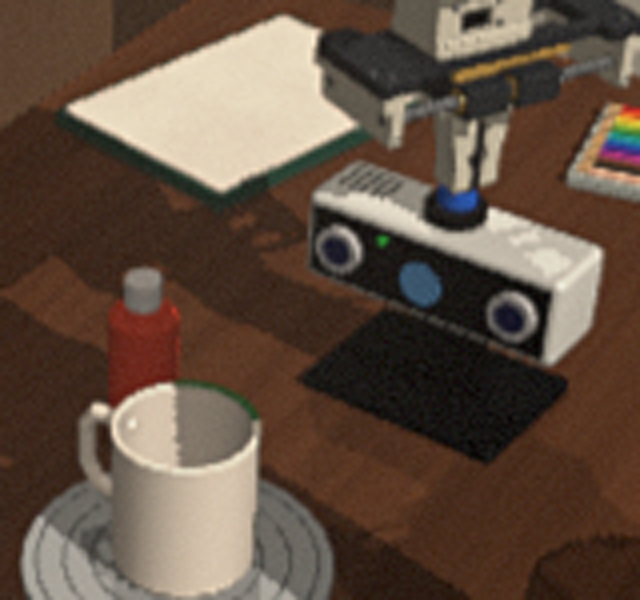

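The side crop shows the finger tips over the blue button at (460,195), the mug's green rim facing the scanner and the bottle well aside. I'll press in small steps.

Request:
{"method": "step_arm", "body": {
  "plan": [
    [0.01,0,0.01,0,0],
    [0.01,0,0.02,0,0],
    [0.01,0,0.03,0,0],
    [0.01,0,0.04,0,0],
    [0.01,0,0.04,0,0]
  ]
}}

```text
time_s: 11.7
tcp_pos: [0.4701, -0.2188, 0.155]
eef_rot: [-179.9, -0.1, -29.7]
contact_force: [1.7, 2.7, 3.7]
gripper_width: 0.0006
gripper_force: 1.7
```

Request:
{"method": "step_arm", "body": {
  "plan": [
    [0,0,0.006,0,0],
    [0,0,0.012,0,0],
    [0,0,0.018,0,0],
    [0,0,0.018,0,0]
  ]
}}

```text
time_s: 12.03
tcp_pos: [0.4702, -0.2189, 0.1537]
eef_rot: [-180.0, -0.2, -29.6]
contact_force: [-6.2, 8.8, 29.9]
gripper_width: 0.0004
gripper_force: 14.7
```

```bash
python3 - <<'E'
from h import *
a=cv2.imread('pics/side0.png'); b=eyes.capture('side')[...,::-1]
o=[]
for im in(a,b):
    im=np.ascontiguousarray(im)
    k=cv2.inRange(cv2.cvtColor(im,cv2.COLOR_BGR2HSV),(100,120,40),(130,255,255))[135:165,385:425]; p=np.argwhere(k); print(len(p),p.min(0),p.max(0))
    o.append(cv2.resize(im[125:175,370:440],None,fx=5,fy=5,interpolation=2))
cv2.imwrite('pics/b2.png',np.hstack(o)); print(r.get_state()['contact_force'],r.get_state()['tcp_pos'])
E
```

```text
70 [10 14] [17 24]
25 [14 14] [17 24]
[-6.3440907   8.78673723 29.16442587] [ 0.47018102 -0.21892332  0.15370763]
```

View pics/b2.png

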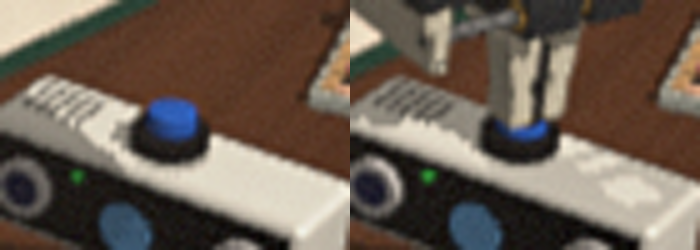

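On the left the button is up, with its blue side fully visible. On the right, under the fingers, it is sunk to its stop, which matches the 30 N. Lift off, and back away from it.

Request:
{"method": "step_arm", "body": {
  "plan": [
    [0,0,0,0,0],
    [0,0,-0.05,0,0],
    [0,0,-0.15,0,0],
    [0,0,-0.3,0,0],
    [0,0,-0.45,0,0],
    [0,0,-0.5,0,0],
    [0,0,-0.5,0,0],
    [0,0,-0.5,0,0],
    [0,0,-0.5,0,0]
  ]
}}

```text
time_s: 12.83
tcp_pos: [0.4681, -0.2187, 0.274]
eef_rot: [180.0, 0.1, -29.7]
contact_force: [0.3, 0.4, -0.1]
gripper_width: 0.0007
gripper_force: 0.0
```

```bash
python3 - <<'E'
from h import *
b=np.ascontiguousarray(eyes.capture('side')[...,::-1]); cv2.imwrite('pics/end.png',b)
k=cv2.inRange(cv2.cvtColor(b,cv2.COLOR_BGR2HSV),(100,120,40),(130,255,255))[135:165,385:425]; p=np.argwhere(k); print(len(p),p.min(0),p.max(0))
# mug/bottle unchanged since before the press? compare with pics/b.png area
a=cv2.resize(cv2.imread('pics/b.png'),(160,150),interpolation=cv2.INTER_AREA).astype(int)[60:,:90]; print(abs(a-b[160:250,290:380]).mean())
E
```

```text
71 [10 14] [17 24]
4.148930041152263
```

```bash
python3 -c "
from plant import workorder
print(workorder.close_job())"
```

```text
the job is handed in; nothing more can be done
None
```

I moved the bottle well aside, still standing, and turned the mug so its picture faces the scanner to within about 1–2 degrees by my measurement. I then pressed the button to its stop; it came back up, and I handed the job in at about 13 s of the 64 s without being shown the verdict.

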